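# Sort square bolts by length at a gauge slot

## Task

Sort the three square steel bolts on the gauge board by length, by sliding each one up to the slot in the upright gauge wall. Push the two short bolts through it into the tray behind; the long one must be tried centred and square against both jaws of the slot and, since it will not pass, slid along the wall off the side of the deck to lie in the side tray. Keep the bolts sliding, never lift them off the board, and leave the tools and parts lying around it where they are.

Things in the scene. Friction and masses are not known exactly. Their poses are not given: they have to be found in the camera images.
- gauge_board: fixed gauge board, plywood deck, grey trays. Origin: at bench level under the slot's centre line; x runs from near edge to gauge wall, z up; board coordinates in mm: flat rimless deck, top z 50, x -175..40, y -75..75, ending at the gauge wall (x 40..50). Bolts start in rows near x -15, -75, -135, up to 25 off the centre line and 0.2 rad askew
- slot (a point): middle of the gauge slot at deck level in the wall's near face, board (40, 0, 50) mm; axes as the board. The wall is two upright steel jaws, y 34..84 and -84..-34, 10 thick, top z 75 (25 above the deck); the gap between them, 68 mm wide, open above, is the slot. The deck ends at the wall's near face, so what is pushed through drops into the rear tray
- rear_tray (a point): middle of the rear tray's floor, board (90, 0, 6) mm; inside x 40..130, y -80..80, rim z 45, beginning at the edge of the deck under the slot
- side_tray (a point): middle of the side tray's floor, board (17.5, -137.5, 22) mm; inside x -35..70, y -200..-75, rim z 45, open to the deck's edge at y -75
- bolt_a: a plain square steel bar 14 x 14 mm, 54 mm long, chamfered, with a small tapped hole in each end and a thin dark groove round it 6 mm from each end; one of the two short bolts; 83 g; origin at its centre (7 mm above the deck when it lies on it), long axis = its y axis. Starts lying roughly crosswise on the deck, in any of the three rows
- bolt_b: a plain square steel bar 14 x 14 mm, 54 mm long, chamfered, with a small tapped hole in each end and a thin dark groove round it 6 mm from each end; the other short bolt; 83 g; origin at its centre (7 mm above the deck when it lies on it), long axis = its y axis. Starts lying roughly crosswise on the deck, in any of the three rows
- bolt_c: a plain square steel bar 14 x 14 mm, 84 mm long, chamfered, with a small tapped hole in each end and a thin dark groove round it 6 mm from each end; the long bolt, too long for the slot; 129 g; origin at its centre (7 mm above the deck when it lies on it), long axis = its y axis. Starts lying roughly crosswise on the deck, in any of the three rows
- caliper: bystander: loose caliper, 58 x 200 x 13 mm, on the bench to the left (+y) of the board; origin at its underside
- pcb_0: bystander: loose green circuit board, 45 x 70 x 17 mm, on the bench to the right of the deck, on the robot's side of the side tray; origin at its underside
- screwdriver_b: bystander: loose screwdriver, 178 mm long, 30 mm high, on the bench to the right (-y) of the circuit board; origin at its underside
- coil_0: bystander: loose upright wire spool, 45 mm across, 97 mm tall, on the bench to the left of the rear tray; origin at its underside
Not all that is in view belongs to the job. Leave any blue or yellow look-alike of the bolt_c alone.

How it is judged:
By the outcome, as a careful person would: the job done as asked, in the order asked, and still so for the second after the job is handed in, with the robot touching nothing.
It also fails if it takes over 72 s, if anything falls off the work surface, if the arm or the gripper's body presses on something with over 40 N, if the wrist force passes 120 N, or if a joint passes its speed limit or range.

## Robot

A 6-joint arm with a two-finger parallel gripper is mounted at the origin on a cart in front of the work surface, level with it; the furniture and walls round the work are solid. World frame = base frame: x ahead of the robot, y to its left, z up, the work surface at z = 0. Lengths are in m, angles in rad, forces in N, time in s.
With the tool pointing down it reaches from about 0.35 to 0.85 m from the base axis. Payload 8.1 kg.
Tool frame: the origin (TCP) lies between the finger pads; the fingertips stand 14 mm ahead of it and the grasp point (between the pads) lies 5 mm behind it (robot.tcp_to_tips is the z of the fingertips in the tool frame, in m); z points along the fingers, y is the line along which they close (so a half turn about z gives the same grasp; the last joint's range is limited). The gripper opens to 93 mm and grips with 3 to 60 N. Pads are 15 mm wide; open, the fingers measure 128 mm over their backs; the gripper's body (75 mm by 188 mm) begins 65 mm behind the grasp point.
Start: joints at [1.138, 0.13, 1.488, -0, 1.523, -0.085], TCP at [0.204, 0.564, 0.233] pointing down, gripper open.
Joint ranges: [-2.96, 2.96], [-0.89, 2.26], [0.02, 2.5], [-1.34, 4.48], [0, 2.73], [-2.66, 2.66]. Speed limits (rad/s): [2.39, 2.39, 2.79, 3.14, 3.14, 3.14].

## Interface

Orientations are given as a rotation vector (axis times angle).
In Python, from plant import sensors, read_camera, robot gives the robot as it stands.
- The arm moves only by the tool run_rows, called after "Emit:" as name(argument=value, ...) on one line, values as JSON. Schema: {"type":"object","properties":{"increments":{"type":"array","items":{"type":"array","prefixItems":[{"type":"number"},{"type":"array","items":{"type":"number"},"minItems":3,"maxItems":3},{"type":"number"}],"minItems":3,"maxItems":3},"minItems":1,"maxItems":20},"clamp_n":{"type":"number"},"only":{"type":"string"},"quiet":{"type":"boolean"},"lines":{"type":"string"}},"required":["increments"],"additionalProperties":false}. increments is a list of rows, 1 to 20 of them, each written [opening, [dx, dy, dz], turn]: the finger opening in m, then dx, dy, dz in shares of the most that a row can go, 1 being 50 mm, then a turn about the tool's z in parts of the range, where 1.0 means 180 degrees; each row shifts and turns the commanded pose from where the row before left it, along the tool's axes as they then stand; what a row does not reach is not made up. A row lasts 1/10 s, in which the tool goes at most 0.05 m and 0.15 rad, less where a joint would pass 70% of its speed; a pose out of reach is approached as far as the arm can. The fingers move at their own pace and stop on an object; clamp_n is the grip in N (left out, the last holds). Time passes only in rows, so rows that do not move let the fingers close. The tool returns the time, the measured TCP pose, the force, the opening and the grip force at its end. only (a regular expression) keeps the lines of the reply that match it, lines (a string "A,B") keeps lines A to B, and quiet returns only ok. No shift or turn number may pass 1 either way. Input that does not fit is refused with a message, and nothing moves.
- sensors.read_state(): the state, without advancing time (a new reading comes with each control period).
- read_camera(name): name is "scene" or "top" or "wrist"; returns a dict with "image" (480x640x3 uint8, red, green, blue), "depth" (480x640 float32, m along the optical axis (not along the pixel's ray), 0 where there is no reading), "fx", "fy", "cx", "cy" (pixels), "R" (3x3) and "t" (3): a world point X has camera coordinates R X + t. Camera axes: x right, y down, z forward; pixel columns grow to the right and rows downward; lengths in m; the calibration is good to about 2 mm. A picture is of the moment at which its call begins.
- robot.close_job(): hands the job in; it is judged then, once.
The state is a dict: "t": time; "q": joint angles; "dq": joint speeds; "joint_torque": joint torques, N m; "tool_pos": TCP position; "orientation": TCP orientation; "force": force on the tool from outside, world axes, zero at the start; "wrist_torque": the same for the moment, N m; "opening": finger opening in m; "gripper_force": force on a finger pad.
Only numpy, scipy, OpenCV 4.12 (cv2) and the standard library are available. Lean on these libraries where they do the work, as an engineer would, in place of code of your own. Each camera call takes 0.05 s, during which the arm holds its last target. There are 200 camera calls.

## Working session

There is one attempt and no reset: what is moved stays moved. The work goes in short steps, Python scripts to look and compute and a tool call to move; the robot and the scene stay as the last step left them, time stands still between calls to the robot, and variables do not carry over. Pictures are saved under pics/ and viewed, at most 11 in all, crops included, and the job is handed in when it is done.

```bash
mkdir -p pics; ls; python3 - <<'E'
from plant import sensors, read_camera, robot
import cv2, numpy as np
s=sensors.read_state(); print(s['t'],s['tool_pos'],s['orientation'],s['opening'],s['force'])
for n in ('top','scene'):
    c=read_camera(n); cv2.imwrite(f'pics/{n}0.png',c['image'][:,:,::-1]); np.savez(f'{n}0.npz',**c)
    print(n,c['fx'],c['cx'],c['cy'],c['R'].round(3).tolist(),c['t'].round(3))
E
```

```text
pics
0.0 [0.20424098 0.56359975 0.23157857] [-5.43435830e-01 -3.09374348e+00  2.78969583e-03] 0.09312284236108005 [-0.92182616 -0.40351194  0.56087687]
top 472.65130079745103 328.7991670921462 232.79810202266322 [[0.021, -0.999, 0.027], [-0.994, -0.024, -0.108], [0.109, -0.025, -0.994]] [0.036 0.593 0.857]
scene 615.0725105747604 322.03882008520634 231.72404958238812 [[0.914, -0.406, 0.004], [-0.231, -0.529, -0.817], [0.333, 0.746, -0.577]] [-0.488  0.232  0.875]
```

View pics/top0.png

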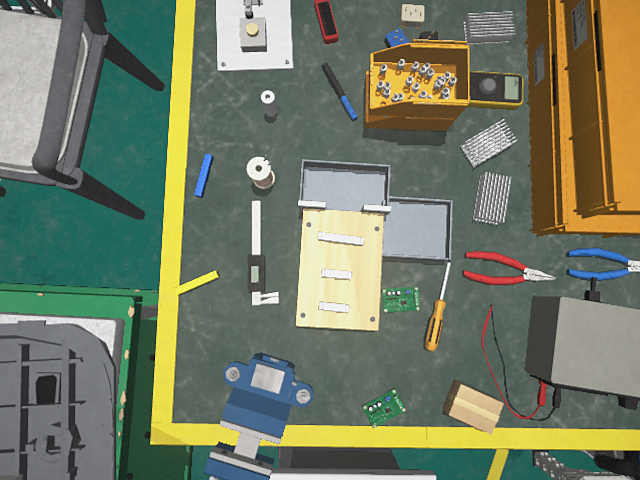

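View pics/scene0.png

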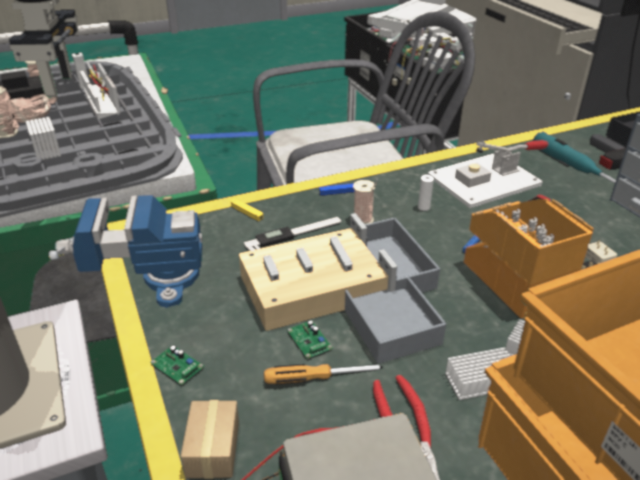

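The top picture shows the deck at (340,270) with three grey bolts. The long one, at (340,238), is in the wall row. The short ones are at (336,273) and (333,307). Things that could be mistaken for bolt_c are the blue bar (203,175), the yellow bar (198,283), and the two grey jaws (312,206) and (377,208). The grey 84 mm bar at (340,238) is bolt_c.

```bash
cat > h.py <<'E'
import cv2, numpy as np
from plant import sensors, read_camera, robot
def pts(c):
    v,u=np.mgrid[0:480,0:640]; d=c['depth']
    P=np.stack([(u-c['cx'])/c['fx']*d,(v-c['cy'])/c['fy']*d,d],-1)
    return (P-c['t'])@c['R']
def plane_pt(c,uv,z):
    uv=np.atleast_2d(uv).astype(float)
    r=np.c_[(uv[:,0]-c['cx'])/c['fx'],(uv[:,1]-c['cy'])/c['fy'],np.ones(len(uv))]@c['R']
    o=-c['R'].T@c['t']; return o+r*((z-o[2])/r[:,2])[:,None]
def rect(c,m,z):
    n,l,st,ce=cv2.connectedComponentsWithStats(m.astype(np.uint8)); out=[]
    for i in range(1,n):
        if st[i,4]<60: continue
        vs,us=np.nonzero(l==i); P=plane_pt(c,np.c_[us,vs],z)[:,:2]
        (x,y),(w,h),a=cv2.minAreaRect((P*1000).astype(np.float32))
        if w>h: w,h,a=h,w,a+90
        # long axis h is at angle a+90
        out.append((ce[i].round().tolist(),round(x,1),round(y,1),round(w,1),round(h,1),round((a+90+90)%180-90,2)))
    return out
E
python3 - <<'E'
from h import *
c=dict(np.load('top0.npz')); W=pts(c); hsv=cv2.cvtColor(c['image'],cv2.COLOR_RGB2HSV)
roi=np.zeros((480,640),bool); roi[150:345,285:460]=1
z=W[...,2]
print('deck z',np.median(z[250:320,310:318]),'bench z',np.median(z[330:345,300:380]))
for p in [(340,238),(336,273),(333,307),(312,206),(377,208),(345,185),(420,230)]: print(p,W[p[1],p[0]].round(4))
wood=roi&(hsv[...,1]>50)&(hsv[...,0]>8)&(hsv[...,0]<32)&(z>.03)
wood=cv2.morphologyEx(wood.astype(np.uint8),cv2.MORPH_OPEN,np.ones((3,3)))
print('wood',rect(c,wood,.05))
for r in rect(c,roi&(hsv[...,1]<40)&(z>.056)&(z<.07)&(hsv[...,2]>150),.064): print('bolt',r)
for r in rect(c,roi&(z>.0695),.075): print('jaw',r)
cv2.imwrite('pics/crop.png',cv2.resize(c['image'][190:340,285:395,::-1],None,fx=4,fy=4,interpolation=cv2.INTER_CUBIC))
E
```

```text
deck z 0.05054991355509272 bench z 0.00027072254539188523
(340, 238) [0.5792 0.03   0.0666]
(336, 273) [0.5161 0.036  0.0652]
(333, 307) [0.4556 0.04   0.0616]
(312, 206) [0.6352 0.0819 0.074 ]
(377, 208) [ 0.634  -0.0351  0.0769]
(345, 185) [0.6893 0.0193 0.008 ]
(420, 230) [ 0.6027 -0.1252  0.0212]
wood [([305.0, 227.0], 597.2, 95.0, 11.6, 76.5, -3.0), ([321.0, 219.0], 613.4, 65.9, 13.0, 41.0, 1.36), ([331.0, 222.0], 612.0, 47.4, 12.9, 41.0, 1.14), ([363.0, 267.0], 524.2, -8.9, 83.6, 215.0, 0.49), ([332.0, 256.0], 549.1, 42.9, 30.9, 51.2, -1.68), ([331.0, 290.0], 485.6, 42.9, 27.4, 43.3, 1.15), ([313.0, 310.0], 452.7, 77.1, 15.6, 64.7, -0.86), ([330.0, 319.0], 433.5, 45.5, 28.5, 30.7, -88.91), ([345.0, 319.0], 433.1, 17.4, 10.9, 23.2, 1.03)]
bolt ([340.0, 238.0], 579.5, 29.2, 14.4, 83.2, 83.84)
bolt ([336.0, 273.0], 515.4, 36.5, 13.6, 52.7, 86.06)
bolt ([333.0, 307.0], 456.5, 39.2, 13.3, 52.9, 85.48)
jaw ([311.0, 203.0], 639.5, 82.9, 12.8, 48.6, -88.53)
jaw ([376.0, 208.0], 634.2, -34.4, 12.9, 49.2, 87.86)
```

View pics/crop.png

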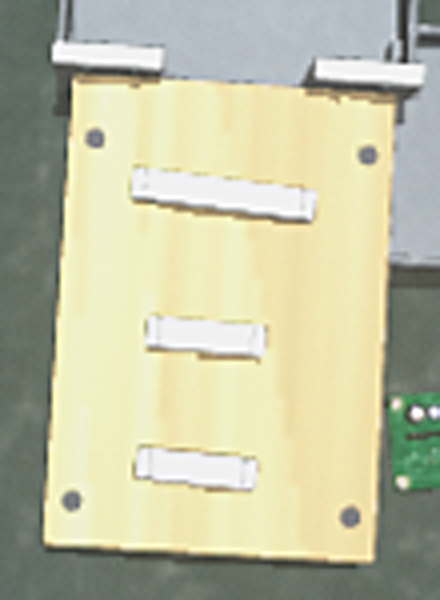

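```bash
cat > board.py <<'E'
from h import *
from scipy.optimize import least_squares
def fit(c,x0,edges=True):
    """fit board (x,y,yaw) by image gradient of the deck outline: sample lines, max gradient along normals"""
    g=cv2.GaussianBlur(cv2.cvtColor(c['image'],cv2.COLOR_RGB2LAB)[...,2].astype(np.float32),(0,0),.8)
    def proj(p,b):
        x,y,t=p; R=np.array([[np.cos(t),-np.sin(t)],[np.sin(t),np.cos(t)]])
        W=np.c_[b[:,:2]@R.T+[x,y],b[:,2]]; C=W@c['R'].T+c['t']
        return np.c_[C[:,0]/C[:,2]*c['fx']+c['cx'],C[:,1]/C[:,2]*c['fy']+c['cy']]
    S=[]
    for y in np.linspace(-65,65,27): S.append((-175,y,-1,0))
    for x in np.linspace(-165,25,30): S+= [(x,75,0,1),(x,-75,0,-1)]
    S=np.array(S)/[1000,1000,1,1]; k=np.linspace(-.008,.008,65)
    p=np.array(x0,float)
    for it in range(6):
        off=[];J=[]
        for s in S:
            b=np.c_[s[0]+k*s[2],s[1]+k*s[3],np.full(len(k),.05)]
            uv=proj(p,b).astype(np.float32)
            v=cv2.remap(g,uv[None,:,0],uv[None,:,1],cv2.INTER_LINEAR)[0]
            d=-np.gradient(v); i=d.argmax()
            if d[i]<.4 or i in(0,64): continue
            off.append(k[i]); t=p[2]; nx=s[2]*np.cos(t)-s[3]*np.sin(t); ny=s[2]*np.sin(t)+s[3]*np.cos(t)
            J.append([nx,ny,-s[2]*s[1]+s[3]*s[0]])
        off=np.array(off);J=np.array(J)
        r=least_squares(lambda d:J@d-off,np.zeros(3),loss='soft_l1',f_scale=.0007); p=p+r.x
    print('board',p.round(4),'n',len(off),'rms mm',np.median(abs(J@r.x-off))*1e3); return p
def bolts(c,p):
    hsv=cv2.cvtColor(c['image'],cv2.COLOR_RGB2HSV); W=pts(c); z=W[...,2]
    q=(W[...,:2]-p[:2]); ct,st=np.cos(p[2]),np.sin(p[2]); bx=q@[ct,st]; by=q@[-st,ct]
    m=(hsv[...,1]<40)&(z>.054)&(z<.072)&(hsv[...,2]>150)&(bx>-.19)&(bx<.036)&(abs(by)<.1)
    for uv,x,y,w,h,a in rect(c,m,.064):
        q=np.array([x,y])/1000-p[:2]
        print('bolt',uv,'board',(1e3*np.array([q@[ct,st],q@[-st,ct]])).round(1),'size',w,h,'yaw',round((a-90+90)%180-90-np.degrees(p[2]),1))
def tool(p):
    s=sensors.read_state(); from scipy.spatial.transform import Rotation as Ro
    M=Ro.from_rotvec(s['orientation']).as_matrix(); q=s['tool_pos'][:2]-p[:2]; ct,st=np.cos(p[2]),np.sin(p[2])
    print('tool board',(1e3*np.array([q@[ct,st],q@[-st,ct]])).round(1),'z',s['tool_pos'][2].round(4),'x-axis in board deg',round(np.degrees(np.arctan2(M[1,0],M[0,0])-p[2]),2),'zaxis',M[:,2].round(3),'t',s['t'])
    return s,M
E
python3 - <<'E'
from board import *
c=dict(np.load('top0.npz'))
P=plane_pt(c,[(296,326.75),(378.25,330.75),(303.2,211),(384.2,215)],.05); print(P.round(4))
m=(P[0]+P[1])/2; u=P[0]-P[1]; t=np.arctan2(-u[0],u[1]); p=[m[0]+.175*np.cos(t),m[1]+.175*np.sin(t),t]; print(p)
p=fit(c,p); bolts(c,p); tool(p)
E
```

```text
[[ 0.4186  0.1055  0.05  ]
 [ 0.4142 -0.043   0.05  ]
 [ 0.6294  0.0982  0.05  ]
 [ 0.6257 -0.0521  0.05  ]]
[np.float64(0.5913103036454558), np.float64(0.02611092074458906), np.float64(-0.0292475385064272)]
board [ 0.5919  0.0256 -0.0375] n 87 rms mm 0.39207835411112046
bolt [340.0, 238.0] board [-12.6   3.1] size 14.5 83.2 yaw -4.0
bolt [336.0, 273.0] board [-76.8   8. ] size 13.6 52.7 yaw -1.8
bolt [333.0, 307.0] board [-135.8    8.5] size 13.3 52.9 yaw -2.4
tool board [-407.5  523.1] z 0.2317 x-axis in board deg 162.22 zaxis [-0.001 -0.001 -1.   ] t 0.1
```

Units first: shifts go in shares of 50 mm and turns go in shares of 180 degrees. So -0.0351 m is -0.702, -0.0305 m is -0.61, -0.12 rad / 3.1416 = -0.0382.

Emit:
run_rows(increments=[[0.093,[0,0,0],-0.0382],[0.093,[0,0,0],-0.0382],[0.093,[-0.61,-0.702,0],0],[0.093,[-0.61,-0.702,0],0],[0.093,[-0.61,-0.702,0],0],[0.093,[-0.61,-0.702,0],0],[0.093,[-0.61,-0.702,0],0],[0.093,[-0.61,-0.702,0],0],[0.093,[-0.61,-0.702,0],0],[0.093,[-0.61,-0.702,0],0],[0.093,[-0.61,-0.702,0],0],[0.093,[-0.61,-0.702,0],0],[0.093,[-0.61,-0.702,0],0],[0.093,[-0.61,-0.702,0],0],[0.093,[-0.61,-0.702,0],0],[0.093,[-0.61,-0.702,0],0]], clamp_n=6)

```text
t: 1.7
tool_pos: [0.5767, 0.0278, 0.2322]
orientation: [-0.17, -3.136, -0.0]
force: [1.1, -0.3, 0.9]
opening: 0.0928
gripper_force: 0.0
```

Emit:
run_rows(increments=[[0.093,[0,0,0],0],[0.093,[0,0,0],0]])

```text
t: 1.9
tool_pos: [0.576, 0.0287, 0.2317]
orientation: [-0.173, -3.135, -0.0]
force: [-0.8, -0.7, -0.1]
opening: 0.0929
gripper_force: 0.0
```

```bash
python3 - <<'E'
from board import *
p=[.5919,.0256,-.0375]; s,M=tool(p); print(s['force'])
c=read_camera('wrist'); cv2.imwrite('pics/w1.png',c['image'][:,:,::-1]); np.savez('w1.npz',**c)
q=fit(c,p); bolts(c,q); bolts(c,np.array(p))
E
```

```text
tool board [-16.    2.5] z 0.2317 x-axis in board deg 175.84 zaxis [-0.002  0.    -1.   ] t 1.9
[-0.76035251 -0.74096674 -0.05760281]
board [ 0.5942  0.0262 -0.0367] n 87 rms mm 0.2215450843156262
bolt [330.0, 77.0] board [-136.5   19.3] size 12.3 18.7 yaw -4.2
bolt [346.0, 77.0] board [-136.3   32.2] size 3.9 12.3 yaw 86.8
bolt [334.0, 154.0] board [-77.7  19.3] size 11.7 17.5 yaw -0.7
bolt [349.0, 154.0] board [-77.2  31.5] size 4.1 12.8 yaw 87.2
bolt [320.0, 231.0] board [-13.4   2.9] size 13.5 83.1 yaw -4.2
bolt [330.0, 77.0] board [-134.2   19.9] size 12.3 18.7 yaw -4.2
bolt [346.0, 77.0] board [-134.    32.8] size 3.9 12.3 yaw 86.9
bolt [334.0, 154.0] board [-75.4  19.9] size 11.7 17.5 yaw -0.7
bolt [349.0, 154.0] board [-75.   32.1] size 4.1 12.8 yaw 87.2
bolt [320.0, 231.0] board [-11.    3.6] size 13.5 83.1 yaw -4.2
```

View pics/w1.png

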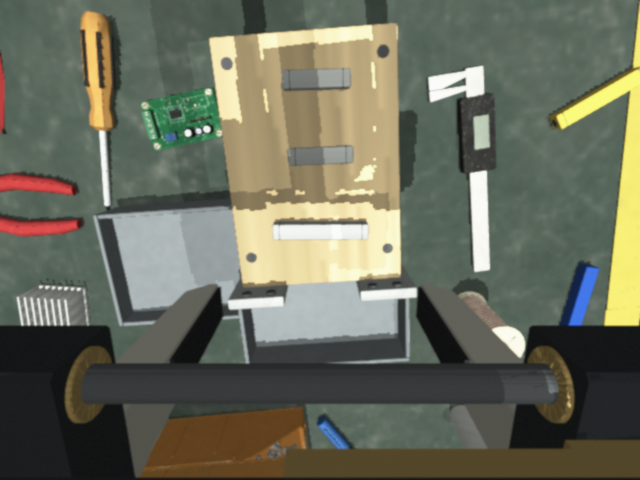

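Then close: opening 0.080 call with force 6.

The wrist view shows the deck at (310,155), bolt_c at (320,231) between the jaw line and the fingers, and the two short bolts at (318,78) and (320,155). It agrees with the top camera to within about 2 mm, so I'm using the mean board pose. Next I lower the fingers over the ends of bolt_c.

To row units: 0.04 m is 0.8, 0.025 m is 0.5.

Emit:
run_rows(increments=[[0.093,[0,0.02,0.8],0],[0.093,[0,0,0.8],0],[0.093,[0,0,0.8],0],[0.093,[0,0,0.5],0],[0.093,[0,0,0.24],0],[0.093,[0,0,0.12],0],[0.093,[0,0,0],0],[0.08,[0,0,0],0],[0.08,[0,0,0],0],[0.08,[0,0,0],0],[0.08,[0,0,0],0]], clamp_n=6)

```text
t: 3.05
tool_pos: [0.5776, 0.0306, 0.0716]
orientation: [0.169, 3.134, 0.0]
force: [-1.3, -0.1, 6.8]
opening: 0.0838
gripper_force: 6.0
```

```bash
python3 -c "
from board import *
tool([.593,.0259,-.037])"
```

```text
tool board [-15.5   4.2] z 0.0716 x-axis in board deg 175.94 zaxis [ 0.003  0.    -1.   ] t 3.05
```

Emit:
run_rows(increments=[[0.08,[0,0,0],0],[0.08,[0,0,0],0]])

```text
t: 3.25
tool_pos: [0.5776, 0.0306, 0.0716]
orientation: [0.169, 3.134, 0.0]
force: [-0.9, 1.7, 6.1]
opening: 0.0839
gripper_force: 6.0
```

```bash
python3 -c "
from board import *
print(robot.tcp_to_tips)
s,M=tool([.593,.0259,-.037]);print(s['force'],s['wrist_torque'])
c=read_camera('wrist'); cv2.imwrite('pics/w2.png',c['image'][:,:,::-1])"
```

```text
0.014
tool board [-15.5   4.2] z 0.0716 x-axis in board deg 175.94 zaxis [ 0.003  0.    -1.   ] t 3.25
[-0.89354039  1.7104612   6.13781222] [ 0.06683933  0.14274584 -0.01289719]
```

View pics/w2.png

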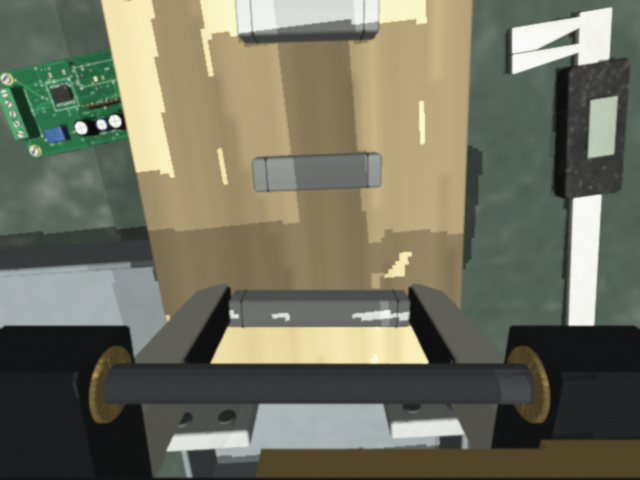

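The crop shows bolt_c held end to end between the pads at (320,308), with the second bolt well clear at (318,172). Now I square it, centre it and slide it towards the wall.

To row units: -0.008 m is -0.16, -0.002 m is -0.04, -0.035 rad / 3.1416 = -0.0111.

Emit:
run_rows(increments=[[0.08,[0,0,-0.04],-0.0111],[0.08,[0,0,0],-0.0115],[0.08,[0,-0.04,0],0],[0.08,[0,-0.04,0],0],[0.08,[-0.16,0,0],0],[0.08,[-0.16,0,0],0],[0.08,[-0.16,0,0],0],[0.08,[-0.16,0,0],0],[0.08,[0,0,0],0],[0.08,[0,0,0],0]], clamp_n=6)

```text
t: 4.3
tool_pos: [0.6084, 0.0254, 0.0716]
orientation: [0.058, 3.141, -0.0]
force: [0.3, -0.2, -0.9]
opening: 0.0841
gripper_force: 6.0
```

```bash
python3 -c "
from board import *
s,M=tool([.593,.0259,-.037]);print(s['force'],s['wrist_torque'])
c=read_camera('top'); np.savez('top2.npz',**c); cv2.imwrite('pics/t2.png',cv2.resize(c['image'][150:340,270:460,::-1],None,fx=3,fy=3,interpolation=cv2.INTER_CUBIC))"
```

```text
tool board [15.4  0.1] z 0.0716 x-axis in board deg 180.01 zaxis [ 0. -0. -1.] t 4.3
[ 0.3297175  -0.1792854  -0.88277891] [-0.0161538  -0.10983666 -0.02887288]
```

To row units: -0.004 m is -0.08, -0.002 m is -0.04.

Emit:
run_rows(increments=[[0.08,[-0.08,0,0],0],[0.08,[-0.08,0,0],0],[0.08,[-0.04,0,0],0],[0.08,[-0.02,0,0],0],[0.08,[0,0,0],0],[0.08,[0,0,0],0]], clamp_n=6)

```text
t: 4.95
tool_pos: [0.6191, 0.025, 0.0716]
orientation: [0.058, 3.141, -0.0]
force: [0.2, -0.5, -1.2]
opening: 0.0841
gripper_force: 6.0
```

Emit:
run_rows(increments=[[0.08,[-0.02,0,0],0],[0.08,[-0.02,0,0],0],[0.08,[0,0,0],0],[0.08,[0,0,0],0]], clamp_n=6)

```text
t: 5.35
tool_pos: [0.6211, 0.0249, 0.0716]
orientation: [0.058, 3.141, -0.0]
force: [0.3, -0.0, -1.4]
opening: 0.0837
gripper_force: 6.0
```

```bash
python3 -c "
from board import *
s,M=tool([.593,.0259,-.037]);print(s['force'],s['wrist_torque'])"
```

```text
tool board [28.1  0.1] z 0.0716 x-axis in board deg 180.01 zaxis [ 0. -0. -1.] t 5.35
[ 0.34023086 -0.01548881 -1.36499361] [ 0.02927274 -0.01579675 -0.01431175]
```

To row units: 0.012 m is 0.24, 0.01 m is 0.2.

Emit:
run_rows(increments=[[0.093,[0,0,0],0],[0.093,[0,0,0],0],[0.093,[0,0,0],0],[0.093,[0.2,0,0],0],[0.093,[0.24,0,0],0],[0.05,[0,0,0],0],[0.05,[0,0,0],0],[0.05,[0,0,0],0],[0.05,[0,0,0],0],[0.05,[0,0,0],0]], clamp_n=6)

```text
t: 6.35
tool_pos: [0.5994, 0.0257, 0.0716]
orientation: [0.058, 3.141, 0.0]
force: [0.2, -0.2, 0.6]
opening: 0.0577
gripper_force: 0.0
```

Emit:
run_rows(increments=[[0.05,[-0.08,0,0],0],[0.05,[-0.08,0,0],0],[0.05,[-0.04,0,0],0],[0.05,[-0.04,0,0],0],[0.05,[-0.04,0,0],0],[0.05,[-0.04,0,0],0],[0.05,[0,0,0],0],[0.05,[0,0,0],0]], clamp_n=6)

```text
t: 7.15
tool_pos: [0.6113, 0.0253, 0.0714]
orientation: [-0.057, -3.132, 0.0]
force: [-22.0, 0.1, 18.0]
opening: 0.0502
gripper_force: 10.9
```

```bash
python3 -c "
from board import *
s,M=tool([.593,.0259,-.037]);print(s['force'],s['wrist_torque'])"
```

```text
tool board [18.3  0.1] z 0.0714 x-axis in board deg 180.02 zaxis [-0.009  0.    -1.   ] t 7.15
[-21.98350029   0.10400495  18.03772328] [-0.0676361   3.8507581  -0.12136525]
```

To row units: 0.015 m is 0.3, 0.005 m is 0.1.

Emit:
run_rows(increments=[[0.05,[0.06,0,0],0],[0.05,[0.1,0,0],0],[0.05,[0.3,0,0],0],[0.05,[0,0,0],0]], clamp_n=6)

```text
t: 7.55
tool_pos: [0.591, 0.0261, 0.0713]
orientation: [-0.058, -3.14, -0.0]
force: [-0.6, 0.2, -0.0]
opening: 0.0498
gripper_force: 0.0
```

```bash
python3 -c "
from board import *
p=np.array([.593,.0259,-.037]);s,M=tool(p);print(s['force'])
c=read_camera('top'); q=fit(c,p);bolts(c,p); bolts(c,q)
w=read_camera('wrist');bolts(w,p)
a=cv2.resize(c['image'][150:340,270:460,::-1],(570,570),interpolation=cv2.INTER_CUBIC)
cv2.imwrite('pics/t3.png',a); cv2.imwrite('pics/w3.png',w['image'][:,:,::-1])"
```

```text
tool board [-2.   0.1] z 0.0713 x-axis in board deg 180.02 zaxis [-0.001  0.    -1.   ] t 7.55
[-0.5643502   0.2375117  -0.04634602]
board [ 0.5919  0.0192 -0.0565] n 77 rms mm 1.0442015008522676
bolt [334.0, 307.0] board [-136.9    8.2] size 13.3 52.9 yaw -2.4
bolt [334.0, 307.0] board [-136.3   12.3] size 13.3 52.9 yaw -1.3
bolt [279.0, 129.0] board [-79.6 -15.9] size 4.0 7.8 yaw 88.1
bolt [296.0, 130.0] board [-79.2  -8.9] size 6.5 7.8 yaw 90.0
bolt [383.0, 133.0] board [-77.6  26.4] size 3.6 8.6 yaw -87.5
bolt [396.0, 134.0] board [-77.7  31.9] size 4.0 8.6 yaw -86.9
bolt [350.0, 362.0] board [27.8 15.1] size 0.0 31.4 yaw 0.0
```

View pics/w3.png

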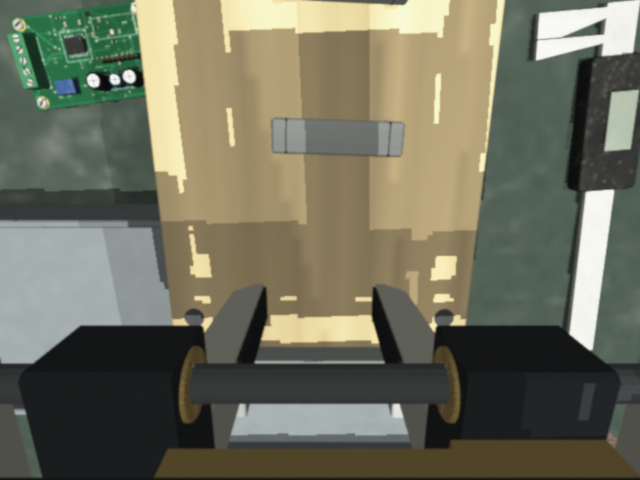

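The wrist view shows bolt 2 at (338,137). bolt_c is hidden behind the gripper rod at about (320,380), so I raise the gripper to check the trial.

To row units: -0.045 m is -0.9, -0.04 m is -0.8.

Emit:
run_rows(increments=[[0.093,[0,0,-0.8],0],[0.093,[0.2,0,-0.9],0],[0.093,[0.2,0,-0.9],0],[0.093,[0.2,0,-0.6],0],[0.093,[0,0,0],0],[0.093,[0,0,0],0]], clamp_n=6)

```text
t: 8.25
tool_pos: [0.5631, 0.027, 0.2327]
orientation: [0.058, 3.138, -0.0]
force: [0.5, -0.6, -0.3]
opening: 0.0916
gripper_force: 0.0
```

```bash
python3 -c "
from board import *
p=np.array([.593,.0259,-.037]);s,M=tool(p)
w=read_camera('wrist');q=fit(w,p);bolts(w,q); np.savez('w4.npz',**w)
cv2.imwrite('pics/w4.png',w['image'][:,:,::-1])"
```

```text
tool board [-29.9   0. ] z 0.2327 x-axis in board deg 180.01 zaxis [ 0.003 -0.    -1.   ] t 8.25
board [ 0.5942  0.0262 -0.0363] n 87 rms mm 0.18447333500903731
bolt [342.0, 95.0] board [-137.1   18.8] size 12.6 20.5 yaw -0.0
bolt [360.0, 96.0] board [-136.    32.4] size 4.8 11.9 yaw 91.6
bolt [341.0, 170.0] board [-77.4  18.2] size 11.5 18.4 yaw -0.0
bolt [357.0, 171.0] board [-76.9  31.8] size 4.5 12.5 yaw 86.6
bolt [320.0, 291.0] board [31.1  0.3] size 9.9 83.5 yaw -0.0
```

View pics/w4.png

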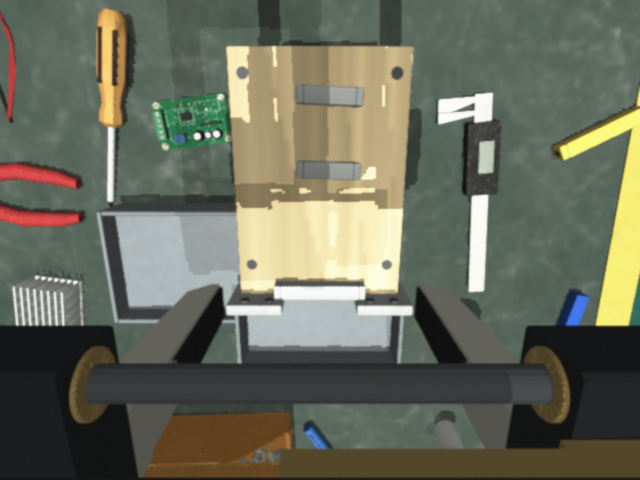

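bolt_c sits at (320,291) across both jaws, 0.3 mm off centre with 0° yaw, so the trial is good. Now I slide it along the wall to the right.

To row units: 0.04 m is 0.8, -0.03 m is -0.6.

Emit:
run_rows(increments=[[0.093,[-0.6,0,0.8],0],[0.093,[-0.56,0,0.8],0],[0.093,[0,0,0.8],0],[0.093,[0,0,0.5],0],[0.093,[0,0,0.24],0],[0.093,[0,0,0.12],0],[0.093,[0,0,0],0],[0.093,[0,0,0],0]], clamp_n=6)

```text
t: 9.1
tool_pos: [0.6212, 0.025, 0.0703]
orientation: [0.058, 3.139, -0.0]
force: [0.7, 0.0, 0.6]
opening: 0.0929
gripper_force: 0.0
```

```bash
python3 -c "
from board import *
s,M=tool([.593,.0259,-.037]);print(s['force'])"
```

```text
tool board [28.2  0.1] z 0.0703 x-axis in board deg 180.01 zaxis [ 0.002 -0.    -1.   ] t 9.1
[0.73438954 0.02117275 0.57477971]
```

Emit:
run_rows(increments=[[0.093,[0,-0.08,0],0],[0.093,[0,-0.1,0],0],[0.093,[0,-0.1,0],0],[0.093,[0,-0.1,0],0],[0.093,[0,-0.1,0],0],[0.093,[0,-0.1,0],0],[0.093,[0,-0.1,0],0],[0.093,[0,0,0],0]], clamp_n=6)

```text
t: 9.9
tool_pos: [0.6187, -0.0099, 0.0685]
orientation: [-0.059, -3.141, 0.001]
force: [-0.2, 0.8, 0.1]
opening: 0.093
gripper_force: 0.0
```

```bash
python3 -c "
from board import *
s,M=tool([.593,.0259,-.037]);print(s['force'])"
```

```text
tool board [ 27.  -34.9] z 0.0685 x-axis in board deg 179.97 zaxis [-0. -0. -1.] t 9.9
[-0.24420889  0.77484972  0.06019647]
```

To row units: -0.005 m is -0.1.

Emit:
run_rows(increments=[[0.093,[0,-0.1,0],0],[0.093,[0,-0.1,0],0],[0.093,[0,-0.1,0],0],[0.093,[0,-0.1,0],0],[0.093,[0,-0.1,0],0],[0.093,[0,-0.1,0],0],[0.093,[0,-0.1,0],0],[0.093,[0,-0.1,0],0],[0.093,[0,-0.1,0],0],[0.093,[0,-0.1,0],0],[0.093,[0,-0.1,0],0],[0.093,[0,-0.1,0],0],[0.093,[0,-0.1,0],0],[0.093,[0,-0.1,0],0],[0.093,[0,-0.1,0],0],[0.093,[0,-0.1,0],0],[0.093,[0,-0.1,0],0],[0.093,[0,-0.1,0],0],[0.093,[0,-0.1,0],0],[0.093,[0,0,0],0]], clamp_n=6)

```text
t: 11.9
tool_pos: [0.6153, -0.1047, 0.0687]
orientation: [0.059, 3.141, -0.0]
force: [0.2, -0.7, 0.2]
opening: 0.0932
gripper_force: 0.0
```

```bash
python3 -c "
from board import *
s,M=tool([.593,.0259,-.037]);print(s['force'])
c=read_camera('scene'); cv2.imwrite('pics/s5.png',cv2.resize(c['image'][180:380,220:470,::-1],(750,600)))"
```

```text
tool board [  27.1 -129.7] z 0.0687 x-axis in board deg 179.97 zaxis [ 0. -0. -1.] t 11.9
[ 0.20079672 -0.7131917   0.16306335]
```

View pics/s5.png

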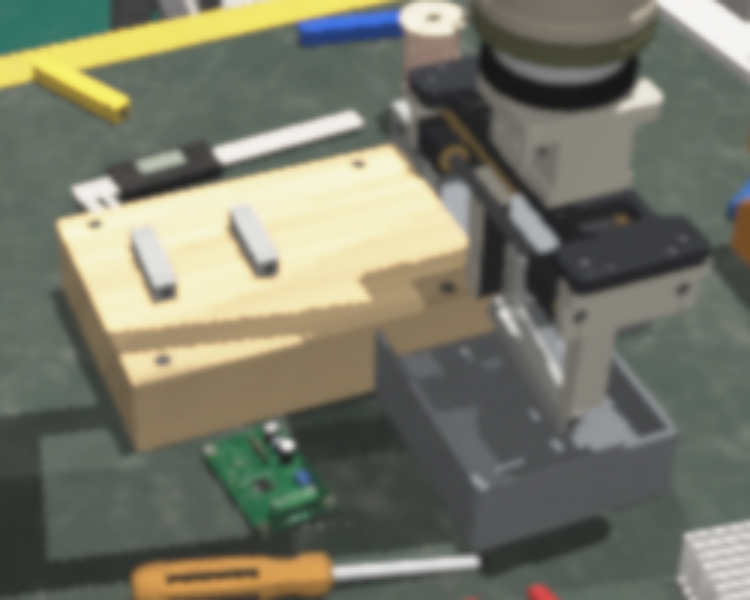

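To row units: -0.045 m is -0.9, -0.04 m is -0.8.

Emit:
run_rows(increments=[[0.093,[0,0,-0.8],0],[0.093,[0,0,-0.9],0],[0.085,[0,0,-0.9],0],[0.085,[0.4,0.5,-0.6],0],[0.08,[0.6,0.74,0],0],[0.075,[0.6,0.74,0],0],[0.075,[0.6,0.74,0],0],[0.075,[0,0,0],0],[0.075,[0,0,0],0]], clamp_n=6)

```text
t: 12.85
tool_pos: [0.5102, 0.0369, 0.2291]
orientation: [0.054, 3.14, -0.0]
force: [0.3, -0.3, -0.0]
opening: 0.0747
gripper_force: 0.0
```

```bash
python3 -c "
from board import *
p=np.array([.593,.0259,-.037]);s,M=tool(p);w0=dict(np.load('w4.npz'))
def b(P):
    q=P[:,:2]-p[:2];c,s=np.cos(p[2]),np.sin(p[2]);return (1e3*np.c_[q@[c,s],q@[-s,c]]).round(1)
print(b(plane_pt(w0,[(328.5,170.5),(330,95.5),(320,291)],.064)))
w=read_camera('wrist');c=read_camera('top');bolts(c,p);W=pts(c)
cv2.imwrite('pics/w6.png',np.vstack([cv2.resize(w['image'][:,:,::-1],(480,360)),cv2.resize(c['image'][155:275,290:470,::-1],(480,240))[:240]]))"
```

```text
tool board [-83.1   7.9] z 0.2291 x-axis in board deg 180.14 zaxis [ 0.001 -0.    -1.   ] t 12.85
[[ -76.6    8.1]
 [-135.2    8.9]
 [  32.3    1.1]]
```

View pics/w6.png

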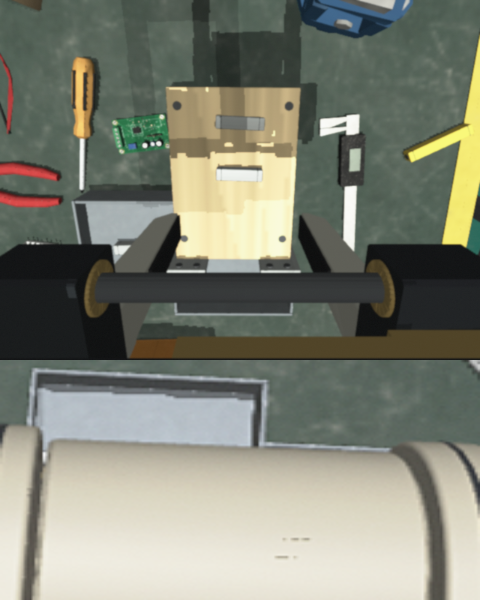

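Upper half: bolt 2 is at (239,174) and bolt 3 at (240,123), with a bright end of bolt_c visible in the side tray at (125,243). The lower half is covered by the arm. Next I grip bolt 2 end to end, centre it and slide it forward.

To row units: 0.04 m is 0.8, -0.002 m is -0.04.

Emit:
run_rows(increments=[[0.075,[-0.04,0,0.8],0],[0.075,[0,0,0.8],0],[0.075,[0,0,0.8],0],[0.075,[0,0,0.5],0],[0.075,[0,0,0.2],0],[0.075,[0,0,0.1],0],[0.075,[0,0,0],0],[0.075,[0,0,0],0],[0.075,[0,0,0],0],[0.05,[0,0,0],0],[0.05,[0,0,0],0],[0.05,[0,0,0],0],[0.05,[0,0,0],0],[0.05,[0,0,0],0],[0.05,[0,0,0],0]], clamp_n=6)

```text
t: 14.45
tool_pos: [0.5125, 0.036, 0.0689]
orientation: [0.058, 3.141, 0.0]
force: [-0.3, -0.7, 2.8]
opening: 0.0543
gripper_force: 6.0
```

```bash
python3 -c "
from board import *
s,M=tool([.593,.0259,-.037]);print(s['force'])"
```

```text
tool board [-80.8   7.1] z 0.0689 x-axis in board deg 180.02 zaxis [ 0.  0. -1.] t 14.45
[-0.25112441 -0.65664409  2.83210958]
```

Gripped at 54.3 mm. Now I slide it to the centre line and forward, release, back off and narrow the fingers.

To row units: -0.012 m is -0.24, -0.008 m is -0.16.

Emit:
run_rows(increments=[[0.05,[-0.06,-0.04,0],0],[0.05,[-0.16,-0.06,0],0],[0.05,[-0.24,-0.04,0],0],[0.05,[-0.24,0,0],0],[0.05,[-0.24,0,0],0],[0.05,[-0.24,0,0],0],[0.05,[-0.24,0,0],0],[0.05,[-0.16,0,0],0],[0.05,[-0.08,0,0],0],[0.05,[0,0,0],0],[0.05,[0,0,0],0],[0.075,[0,0,0],0],[0.075,[0,0,0],0],[0.075,[0,0,0],0]], clamp_n=6)

```text
t: 15.85
tool_pos: [0.5945, 0.0259, 0.0682]
orientation: [-0.058, -3.14, -0.0]
force: [-0.2, -0.7, -0.0]
opening: 0.0725
gripper_force: 0.0
```

Emit:
run_rows(increments=[[0.075,[0.24,0,0],0],[0.075,[0.24,0,0],0],[0.015,[0,0,0],0],[0.015,[0,0,0],0],[0.015,[0,0,0],0],[0.015,[0,0,0],0],[0.015,[0,0,0],0],[0.015,[0,0,0],0],[0.015,[0,0,0],0]], clamp_n=6)

```text
t: 16.75
tool_pos: [0.5711, 0.0268, 0.0686]
orientation: [-0.058, -3.141, 0.0]
force: [-0.5, 0.0, 0.1]
opening: 0.0236
gripper_force: 0.0
```

```bash
python3 -c "
from board import *
s,M=tool([.593,.0259,-.037]);print(s['force'])
w=read_camera('wrist'); cv2.imwrite('pics/w7.png',w['image'][:,:,::-1])"
```

```text
tool board [-21.9   0.1] z 0.0686 x-axis in board deg 180.01 zaxis [-0. -0. -1.] t 16.75
[-0.49645365  0.03341266  0.10240314]
```

To row units: -0.005 m is -0.1, -0.004 m is -0.08.

Emit:
run_rows(increments=[[0.015,[-0.06,0,0],0],[0.015,[-0.08,0,0],0],[0.015,[-0.1,0,0],0],[0.015,[-0.1,0,0],0],[0.015,[-0.1,0,0],0],[0.015,[-0.1,0,0],0],[0.015,[-0.1,0,0],0],[0.015,[-0.1,0,0],0],[0.015,[-0.1,0,0],0],[0.015,[-0.1,0,0],0],[0.015,[-0.1,0,0],0],[0.015,[-0.1,0,0],0],[0.015,[-0.1,0,0],0],[0.015,[-0.1,0,0],0],[0.015,[0,0,0],0],[0.015,[0,0,0],0]], clamp_n=6)

```text
t: 18.4
tool_pos: [0.6381, 0.0243, 0.0685]
orientation: [-0.058, -3.141, 0.0]
force: [-1.0, 0.1, 0.5]
opening: 0.015
gripper_force: 0.0
```

```bash
python3 -c "
from board import *
s,M=tool([.593,.0259,-.037]);print(s['force'],s['opening'])"
```

```text
tool board [45.1  0.1] z 0.0685 x-axis in board deg 180.01 zaxis [-0. -0. -1.] t 18.4
[-1.04297858  0.12167193  0.50757033] 0.014967882150192981
```

To row units: -0.03 m is -0.6, 0.02 m is 0.4.

Emit:
run_rows(increments=[[0.015,[0.2,0,0],0],[0.015,[0.3,0,-0.2],0],[0.015,[0.4,0,-0.6],0],[0.04,[0.6,0,-0.6],0],[0.06,[0.6,0.08,-0.6],0],[0.075,[0.6,0.08,-0.6],0],[0.075,[0.6,0,-0.6],0],[0.075,[0.4,0,0],0],[0.075,[0,0,0],0],[0.075,[0,0,0],0]], clamp_n=6)

```text
t: 19.4
tool_pos: [0.4536, 0.0391, 0.2285]
orientation: [0.058, 3.14, -0.0]
force: [-0.5, -0.4, -1.6]
opening: 0.0666
gripper_force: 0.0
```

```bash
python3 -c "
from board import *
p=np.array([.593,.0259,-.037]);s,M=tool(p)
w=read_camera('wrist');c=read_camera('top');bolts(c,p);bolts(w,p)
cv2.imwrite('pics/w8.png',np.vstack([cv2.resize(w['image'][:,:,::-1],(440,330)),cv2.resize(c['image'][155:275,290:470,::-1],(400,267)).copy() if 0 else cv2.copyMakeBorder(cv2.resize(c['image'][155:275,290:470,::-1],(400,267)),0,0,0,40,0)]))"
```

```text
tool board [-139.8    8. ] z 0.2285 x-axis in board deg 180.01 zaxis [ 0.001 -0.    -1.   ] t 19.4
bolt [319.0, 231.0] board [-136.     8.7] size 13.5 53.0 yaw -2.5
```

View pics/w8.png

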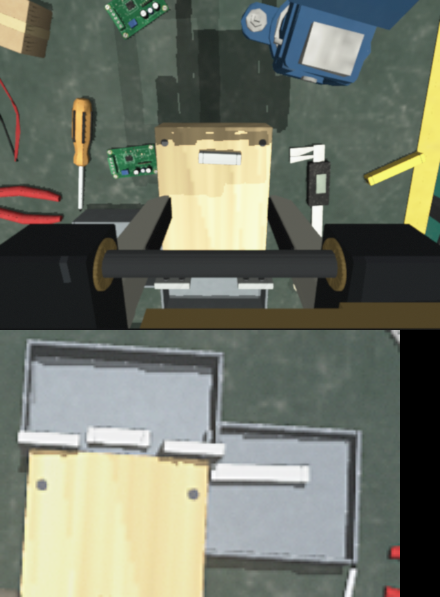

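The lower half shows bolt_c in the side tray at (260,473) and bolt 2 at (118,437), just behind the slot. I check heights by depth before bolt 3, which is at (-136, 8.7).

To row units: 0.04 m is 0.8, 0.025 m is 0.5.

```bash
python3 -c "
from board import *
p=np.array([.593,.0259,-.037])
c=read_camera('top'); W=pts(c);q=W[...,:2]-p[:2];cc,s=np.cos(p[2]),np.sin(p[2])
for n,pt in dict(a0=(96,437),a=(118,437),a1=(140,437),a2=(118,415),c0=(218,472),c=(260,473),c1=(302,474),floor=(260,510)).items():
    u,v=round(290+pt[0]*180/400),round(155+(pt[1]-330)*120/267); k=q[v,u]
    print(n,(u,v),(1e3*np.array([k@[cc,s],k@[-s,cc],W[v,u,2]])).round(1))
"
```

```text
a0 (333, 203) [57.3 18.7 20.3]
a (343, 203) [58.2 -0.4 21.8]
a1 (353, 203) [ 59.8 -19.7  20. ]
a2 (343, 193) [80.6 -0.1  6.9]
c0 (388, 219) [ 30.5 -86.1  36.2]
c (407, 219) [  33.4 -122.8   32. ]
c1 (426, 220) [  32.4 -157.1   40.5]
floor (407, 236) [   2.  -125.7   23.6]
```

Emit:
run_rows(increments=[[0.075,[0,0,0.8],0],[0.075,[0,0,0.8],0],[0.075,[0,0,0.8],0],[0.075,[0,0,0.5],0],[0.075,[0,0,0.2],0],[0.075,[0,0,0.1],0],[0.075,[0,0,0],0],[0.075,[0,0,0],0],[0.075,[0,0,0],0],[0.05,[0,0,0],0],[0.05,[0,0,0],0],[0.05,[0,0,0],0],[0.05,[0,0,0],0],[0.05,[0,0,0],0],[0.05,[0,0,0],0]], clamp_n=6)

```text
t: 21.05
tool_pos: [0.4537, 0.0391, 0.0689]
orientation: [0.058, 3.141, 0.0]
force: [0.1, -0.2, 3.8]
opening: 0.0543
gripper_force: 6.0
```

```bash
python3 -c "
from board import *
s,M=tool([.593,.0259,-.037]);print(s['force'])"
```

```text
tool board [-139.7    8.1] z 0.0689 x-axis in board deg 180.01 zaxis [ 0.  0. -1.] t 21.05
[ 0.1312767  -0.19378646  3.83746961]
```

Both lie flat in their trays (tops at z 20 and 36). Now I slide bolt 3, move 7 mm less sideways plus a longer run forward.

To row units: -0.015 m is -0.3, -0.012 m is -0.24.

Emit:
run_rows(increments=[[0.05,[-0.06,-0.06,0],0],[0.05,[-0.16,-0.06,0],0],[0.05,[-0.24,-0.04,0],0],[0.05,[-0.3,0,0],0],[0.05,[-0.3,0,0],0],[0.05,[-0.3,0,0],0],[0.05,[-0.3,0,0],0],[0.05,[-0.3,0,0],0],[0.05,[-0.3,0,0],0],[0.05,[-0.24,0,0],0],[0.05,[-0.16,0,0],0],[0.05,[-0.08,0,0],0],[0.05,[0,0,0],0],[0.05,[0,0,0],0],[0.075,[0,0,0],0],[0.075,[0,0,0],0],[0.075,[0,0,0],0]], clamp_n=6)

```text
t: 22.75
tool_pos: [0.5896, 0.0261, 0.0683]
orientation: [-0.058, -3.14, -0.0]
force: [-0.7, -0.7, -0.0]
opening: 0.0722
gripper_force: 0.0
```

Emit:
run_rows(increments=[[0.075,[0.24,0,0],0],[0.075,[0.24,0,0],0],[0.015,[0,0,0],0],[0.015,[0,0,0],0],[0.015,[0,0,0],0],[0.015,[0,0,0],0],[0.015,[0,0,0],0],[0.015,[0,0,0],0],[0.015,[0,0,0],0],[0.015,[0,0,0],0],[0.015,[0,0,0],0]], clamp_n=6)

```text
t: 23.85
tool_pos: [0.5661, 0.027, 0.0686]
orientation: [0.058, 3.141, -0.0]
force: [-0.3, -0.4, 0.5]
opening: 0.0155
gripper_force: 0.0
```

```bash
python3 -c "
from board import *
s,M=tool([.593,.0259,-.037]);print(s['force'],s['opening'])"
```

```text
tool board [-26.9   0.1] z 0.0686 x-axis in board deg 180.01 zaxis [ 0. -0. -1.] t 23.85
[-0.25080465 -0.354664    0.51105378] 0.015539458087312384
```

Units first: shifts go in shares of 50 mm and turns go in shares of 180 degrees. So -0.012 m is -0.24, -0.01 m is -0.2.

Emit:
run_rows(increments=[[0.015,[-0.08,0,0],0],[0.015,[-0.1,0,0],0],[0.015,[-0.1,0,0],0],[0.015,[-0.12,0,0],0],[0.015,[-0.16,0,0],0],[0.015,[-0.2,0,0],0],[0.015,[-0.24,0,0],0],[0.015,[-0.24,0,0],0],[0.015,[-0.2,0,0],0],[0.015,[0,0,0],0],[0.015,[0,0,0],0],[0.015,[0,0,0],0]], clamp_n=6)

```text
t: 25.05
tool_pos: [0.6377, 0.0244, 0.0684]
orientation: [-0.058, -3.14, -0.0]
force: [0.4, -0.2, 0.3]
opening: 0.0153
gripper_force: 0.0
```

Emit:
run_rows(increments=[[0.015,[0.3,0,0],0],[0.015,[0.4,0,-0.4],0],[0.015,[0.6,0,-0.6],0],[0.015,[0.6,0,-0.6],0],[0.015,[0.6,0,-0.6],0],[0.015,[0.6,0,-0.6],0],[0.015,[0.6,0,-0.2],0],[0.015,[0,0,0],0],[0.015,[0,0,0],0]], clamp_n=6)

```text
t: 25.95
tool_pos: [0.4532, 0.0311, 0.2191]
orientation: [0.058, 3.139, -0.0]
force: [-0.8, 0.1, 0.4]
opening: 0.0148
gripper_force: 0.0
```

```bash
python3 -c "
from board import *
p=np.array([.593,.0259,-.037]);s,M=tool(p)
c=read_camera('top');W=pts(c);q=W[...,:2]-p[:2];cc,s=np.cos(p[2]),np.sin(p[2])
bx=q@[cc,s]*1e3;by=q@[-s,cc]*1e3;z=W[...,2]*1e3
for n,m in dict(rear=(bx>51)&(bx<125)&(abs(by)<75)&(z>13)&(z<70),side=(bx>-30)&(bx<65)&(by<-79)&(by>-190)&(z>29),deck=(bx>-170)&(bx<36)&(abs(by)<70)&(z>56)&(z<75)).items():
    k,l,st,ce=cv2.connectedComponentsWithStats(m.astype(np.uint8))
    for i in range(1,k):
        if st[i,4]>20: r=l==i;print(n,st[i,4],[np.percentile(a[r],[2,50,98]).round(0).tolist() for a in(bx,by,z)])
cv2.imwrite('pics/t9.png',cv2.resize(c['image'][140:360,180:480,::-1],(780,572)))"
```

```text
tool board [-1.399e+02  1.000e-01] z 0.2191 x-axis in board deg 180.02 zaxis [ 0.002 -0.    -1.   ] t 25.95
rear 213 [[51.0, 61.0, 68.0], [-25.0, 2.0, 27.0], [18.0, 23.0, 34.0]]
side 383 [[25.0, 34.0, 61.0], [-161.0, -114.0, -80.0], [32.0, 37.0, 75.0]]
```

View pics/t9.png

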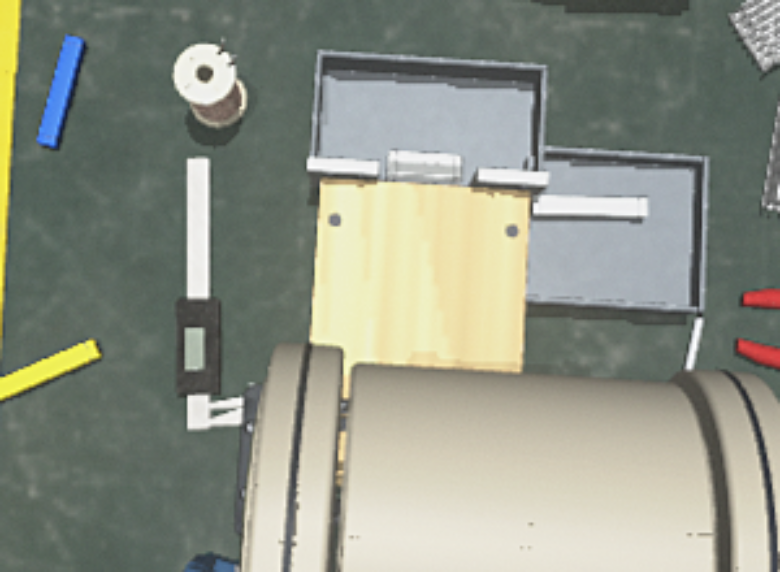

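The final top view shows both short bolts in the rear tray at (425,165), with all points below z 34 against a rim at 45. bolt_c lies flat in the side tray at (590,207). The visible part of the deck is empty, the bystanders in view haven't moved, and the arm is clear. Handing in.

```bash
python3 -c "
from plant import robot
print(robot.close_job())"
```

```text
the job is handed in; nothing more can be done
None
```

I handed the job in after about 26 s of robot time: the long bolt was tried centred and square against both jaws, then slid along the wall into the side tray, and both short bolts went through the slot into the rear tray, one apparently resting against the other below the rim.

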